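Find the hidden index notch of a marking fence and lock it

ROBOT

A 6-joint arm with a two-finger parallel gripper is mounted at the origin on the work surface. World frame = base frame: x ahead of the robot, y to its left, z up, the work surface at z = 0. Lengths are in m, angles in rad, forces in N, time in s.
With the tool pointing down it reaches from about 0.375 to 0.9 m from the base axis. Payload 3.1 kg.
Tool frame: the origin (TCP) lies on the mounting face of the last link; the fingertips stand 182 mm ahead of it and the grasp point (between the pads) lies 164 mm ahead of it; z points along the fingers, y is the direction in which the jaws open and shut (so a half turn about z gives the same grasp; the last joint's range is limited). The gripper opens to 87 mm and grips with 3 to 60 N. Pads are 19 mm wide; open, the fingers measure 117 mm over their backs; the gripper's body (75 mm by 190 mm) begins 51 mm behind the grasp point.
Start: joints at [1.062, 0.527, 1.433, -0, 1.181, -0.178], TCP at [0.203, 0.591, 0.405] pointing down, gripper open.
Joint ranges: [-3.08, 3.08], [-0.75, 2.2], [0.22, 2.44], [-1.43, 4.57], [0, 2.65], [-2.85, 2.85]. Speed limits (rad/s): [2.79, 2.79, 3.14, 3.14, 3.14, 3.14].

INTERFACE

Orientations are given as a unit quaternion [x, y, z, w].
In Python, from rig import robot, camera, camera_model gives the robot as it stands.
- The arm moves only by the tool drive_tool, never from a script. Its argument "plan" is a list that holds one entry, the list of rows, each a list of 6 numbers: the shift along the world's x, y, z in units of 2.5 cm (1.0 is 2.5 cm), then the turn, a rotation vector about the world's x, y, z in units of 6 degrees (1.0 is 6 degrees). A call has 1 to 8 rows; each row shifts and turns the commanded pose from where the row before left it; what a row does not reach is not made up. A row lasts 1/8 s, in which the tool goes at most 62.5 mm and 10.7 degrees, less where a joint would pass 70% of its speed; a pose out of reach is approached as far as the arm can. A call with a number of a shift or a turn outside -1 to 1 is refused whole. A call with a gripper value outside its range is refused whole. "grip" is the closure, from 0 (fully open) to 1 (shut), set as the call begins (left out, the last holds). The fingers move at their own pace and stop on an object; "force" is the grip in N (left out, the last holds). Time passes only in rows, so rows that do not move let the fingers close. It gives the time, the measured TCP pose, the force and the opening at its end, in the units of the state.
- robot.get_obs(): the state, without advancing time (a new reading comes with each control period).
- camera(name): name is "scene" or "top" or "wrist"; returns the picture (420x560x3 uint8, red, green, blue); there is no depth.
- camera_model(name): a dict with "K" (3x3 intrinsics, pixels), "world_to_cam" (4x4, takes a point from world to camera coordinates); the wrist camera has in their place "tool_from_camera" (4x4, takes a point from camera to tool coordinates, whose origin is the TCP and whose axes are the flange's). Camera axes: x right, y up, looking along -z (the intrinsics and any distortion apply to the point x, -y, -z); pixel columns grow to the right and rows downward; lengths in m; the calibration is good to about 2 mm. A picture is of the moment at which its call begins: read the wrist's pose just before it. camera_model takes no time and is no camera call.
- robot.hand_in(): hands the job in, once; it reports no verdict.
The state is a dict: "time": time; "q": joint angles; "joint_velocities": joint speeds; "joint_torque": joint torques, N m; "position": TCP position; "tool_rot": TCP orientation; "ft_force": force on the tool from outside, world axes, zero at the start; "moment": the same for the moment, N m; "grip_width": finger opening in m.
Only numpy, scipy, OpenCV 4.12 (cv2) and the standard library are available. Lean on these libraries where they do the work, as an engineer would, in place of code of your own. Each camera call takes 0.05 s, during which the arm holds its last target.

TASK

The swinging fence of the marking jig has to be locked at the angle the teacher has set. Turn its black knob clockwise (seen from above) until you feel the turning torque dip as the fence drops into its hidden notch, then push the knob straight down until it is fully home and let go. Never force it, so that the locking pin under the knob is not pressed hard against the index plate or the notch, and leave the cup, the wood block and the saw alone.

Things in the scene. Friction and masses are not known exactly. Their poses are not given: they have to be found in the camera images.
- knob_top (a point): centre of the top face of the black knob, on the fence's vertical turning axis. The knob is an upright bar 46 mm long, 14 wide, 36 tall, over a 40 mm disc 6 mm thick; top 106 mm above the bench when up, 98 when home. x lies along the bar's 46 mm, towards where the fence points; z up. Knob, fence and pin turn together
- hub_top (a point): point on the turning axis at the top of the round steel hub under the knob (80 mm across, top 56 mm above the bench; a 28 mm collar on it reaches 62 mm). A sprung ball in the hub runs on the hidden index plate: let go within about 0.1 rad of the notch's middle, it centres the fence there and holds it
- fence (a joint): fence angle, rad, growing clockwise from above, stops at 0 and 1.75; at 0 it points along the jig's y. Starts at 0 to 0.35; the unseen notch lies at 0.65 to 1.35. Turning takes under 0.15 N m. From about 0.15 before the notch's middle this dips and turns into a forward pull of 0.1 to 0.4; past the middle resistance grows to 0.5 to 0.7 at about 0.12, where the ball pops out
- plunger (a joint): how far the knob is pushed down, m: 0 up (start), 0.008 home. 4 N of friction, no spring: it stays where left. Off the notch the pin lands on the index plate after 1.5 mm; within about 0.05 rad of the notch's middle it enters and the knob goes down the full 8 mm
- pin: steel locking pin, 6 mm thick, round tip, fixed under the knob 24 mm from the axis on the fence's side, hidden in the hub; it turns and sinks with the knob. Origin on the turning axis, at bench height with the knob up, 8 mm lower with it home; x as the knob's. It must never carry more than 25 N
- jig: plywood board 200 x 200 x 18 mm screwed to the bench, with a fixed aluminium drum 76 mm across, up to 44 mm above the bench, under the hub. Origin: middle of the underside, on the turning axis. The fence, an aluminium bar 12 mm thick, reaches 165 mm from the axis, 22 to 54 mm above the bench, and swings clockwise from the jig's y to just past its x
- cup: loose brown cup, 76 mm wide, 92 mm tall, standing; origin at the middle of its foot; bystander
- block: loose wood block 120 x 45 x 45 mm, length along x; origin at the middle of its underside; bystander
- saw: loose orange-handled back saw lying flat, about 375 mm long along x, 24 mm tall, blade to +x; origin on the bench in the length of the saw, 145 mm from the handle's end; bystander

How it is judged:
By the outcome, as a careful person would: the job done as asked, in the order asked, and still so for the second after the job is handed in, with the robot touching nothing.
It also fails if it takes over 58 s, if anything falls off the work surface, if the arm or the gripper's body presses on something with over 40 N, if the wrist force passes 120 N, or if a joint passes its speed limit or range.

## Working session

There is one attempt and no reset: what is moved stays moved. The work goes in short steps, Python scripts to look and compute and a tool call to move; the robot and the scene stay as the last step left them, time stands still between calls to the robot, and variables do not carry over. Pictures are saved under pics/ and viewed, and the job is handed in when it is done.

Besides the shell and the picture viewer there is one more tool, called after "Call:" as name([rows], argument=value, ...), one row to a line, values as JSON. drive_tool: Moves the arm, as the interface text tells. Shifts and turns lie within -1 to 1; 1 stands for 2.5 cm of shift or 6 degrees of turn. Its arguments: {"type":"object","properties":{"plan":{"type":"array","items":{"type":"array","items":{"type":"array","items":{"type":"number","minimum":-1,"maximum":1}}}},"grip":{"type":"number"},"force":{"type":"number"}},"required":["plan"]}

```bash
ls; mkdir -p pics
python3 - <<'E'
from rig import robot,camera,camera_model
import cv2
o=robot.get_obs();print(o)
for n in ["scene","top","wrist"]:
    im=camera(n);cv2.imwrite(f"pics/{n}0.png",im[:,:,::-1])
    print(n,camera_model(n))
E
```

```text
pics
{'time': 0.0, 'q': array([ 1.06150979e+00,  5.28456944e-01,  1.43390194e+00, -4.22192255e-05,
        1.18137062e+00, -1.78511412e-01]), 'joint_velocities': array([-0.00106008, -0.00019432,  0.00128644, -0.0003476 ,  0.00028609,
        0.00225291]), 'joint_torque': array([ 5.34405099e-04, -4.40044177e+01, -1.76595461e+01,  6.35159388e-02,
        5.81065798e-02, -1.42730578e-04]), 'position': array([0.20279865, 0.59082054, 0.40377699]), 'tool_rot': array([ 1.64626597e-01,  9.86355383e-01, -1.01244757e-03, -3.41853087e-04]), 'ft_force': array([-0.39183245,  0.50927455,  0.13764993]), 'moment': array([-0.05092197,  0.00308293,  0.0251953 ]), 'grip_width': 0.08717388528771068}
scene {'K': array([[427.12067878,   0.        , 276.13007559],
       [  0.        , 427.12067878, 215.91567073],
       [  0.        ,   0.        ,   1.        ]]), 'world_to_cam': array([[-0.38290885,  0.92374465, -0.0087534 ,  0.16285993],
       [-0.55343552, -0.22180155,  0.80281579,  0.17537688],
       [ 0.73965528,  0.31224972,  0.59616288, -1.41818117],
       [ 0.        ,  0.        ,  0.        
[... 273 characters left out ...]
028355,  0.00375157,  0.19756032, -0.45582045],
       [-0.19757277,  0.00329932,  0.98028267, -1.48717776],
       [ 0.        ,  0.        ,  0.        ,  1.        ]])}
wrist {'K': array([[290.55636037,   0.        , 282.22580089],
       [  0.        , 290.55636037, 211.4800827 ],
       [  0.        ,   0.        ,   1.        ]]), 'tool_from_camera': array([[ 7.09174385e-05,  9.54367867e-01,  2.98633503e-01,
         8.42182895e-02],
       [ 9.99999861e-01, -2.23730519e-04,  4.77521068e-04,
        -1.46778241e-03],
       [ 5.22544192e-04,  2.98633427e-01, -9.54367750e-01,
         1.93796248e-02],
       [ 0.00000000e+00,  0.00000000e+00,  0.00000000e+00,
         1.00000000e+00]])}
```

View pics/top0.png

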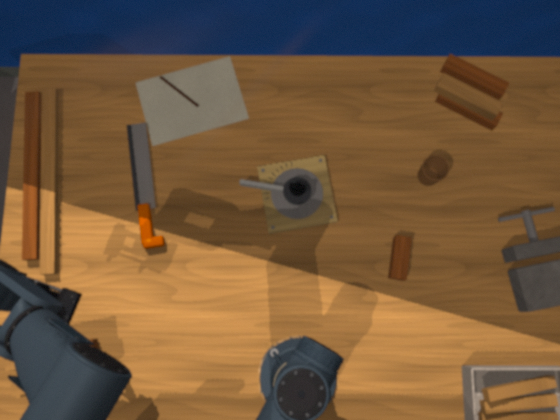

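View pics/scene0.png

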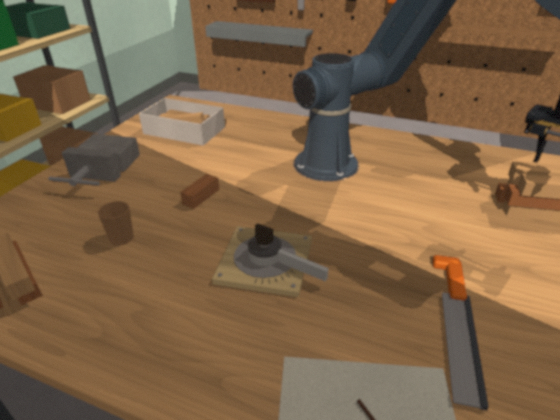

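View pics/wrist0.png

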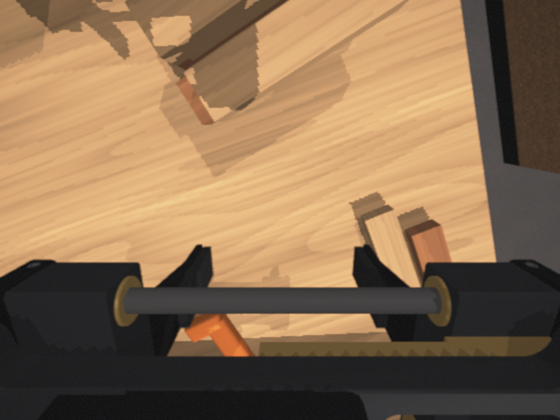

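The top view shows the jig around (298,192), with the knob at about (298,187) and the fence pointing left (+y) to (241,183). Cup, block and saw are well away. I'll measure these next.

```bash
cat > h.py <<'E'
import numpy as np,cv2
from rig import robot,camera,camera_model
from scipy.spatial.transform import Rotation as R
def ray(n,uv,obs=None):
    m=camera_model(n);K=m["K"];d=np.linalg.inv(K)@np.array([uv[0],uv[1],1.]);d=d*[1,-1,-1]
    if n=="wrist":
        T=m["tool_from_camera"];W=np.eye(4);W[:3,:3]=R.from_quat(obs["tool_rot"]).as_matrix();W[:3,3]=obs["position"];T=W@T
    else: T=np.linalg.inv(m["world_to_cam"])
    return T[:3,3],T[:3,:3]@d
def onz(n,uv,z,obs=None):
    o,d=ray(n,uv,obs);return o+d*(z-o[2])/d[2]
def proj(n,p,obs=None):
    m=camera_model(n)
    if n=="wrist":
        T=m["tool_from_camera"];W=np.eye(4);W[:3,:3]=R.from_quat(obs["tool_rot"]).as_matrix();W[:3,3]=obs["position"];M=np.linalg.inv(W@T)
    else:M=m["world_to_cam"]
    c=M@np.r_[p,1];c=c[:3]*[1,-1,-1];u=m["K"]@c;return u[:2]/u[2]
E
python3 - <<'E'
from h import *
t=cv2.imread("pics/top0.png");c=cv2.resize(t[140:245,220:360],None,fx=5.6,fy=5.6,interpolation=cv2.INTER_CUBIC);cv2.imwrite("pics/tc.png",cv2.convertScaleAbs(c,alpha=1.6))
t=cv2.imread("pics/scene0.png");c=cv2.resize(t[215:305,205:335],None,fx=6,fy=6,interpolation=cv2.INTER_CUBIC);cv2.imwrite("pics/sc.png",cv2.convertScaleAbs(c,alpha=1.6))
for uv in [(257,166),(325,155),(338,220),(268,231)]: print(onz("top",uv,.018))
print(onz("top",(299,187),.106),onz("top",(241,183),.054))
E
```

```text
[0.59155813 0.12081094 0.018     ]
[ 0.62568307 -0.07716909  0.018     ]
[ 0.4329512  -0.11228032  0.018     ]
[0.40048807 0.08683611 0.018     ]
[0.50761542 0.00078204 0.106     ] [0.53135482 0.16312124 0.054     ]
```

View pics/tc.png

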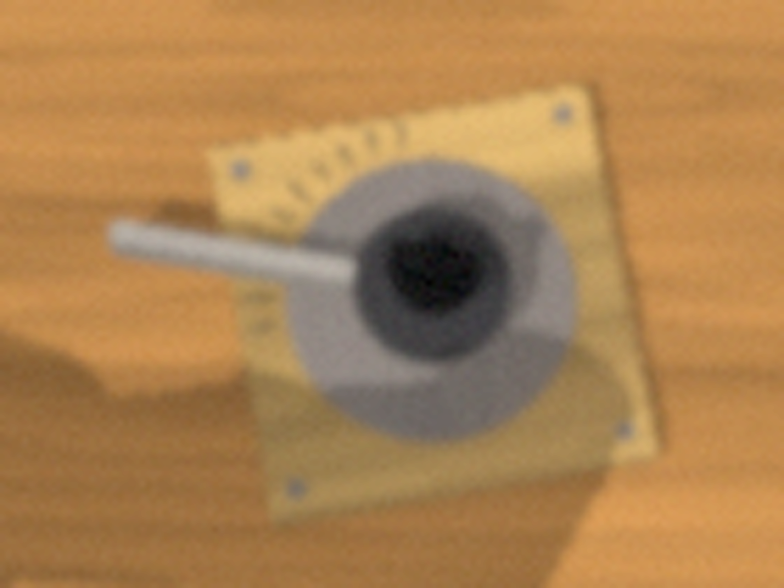

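View pics/sc.png

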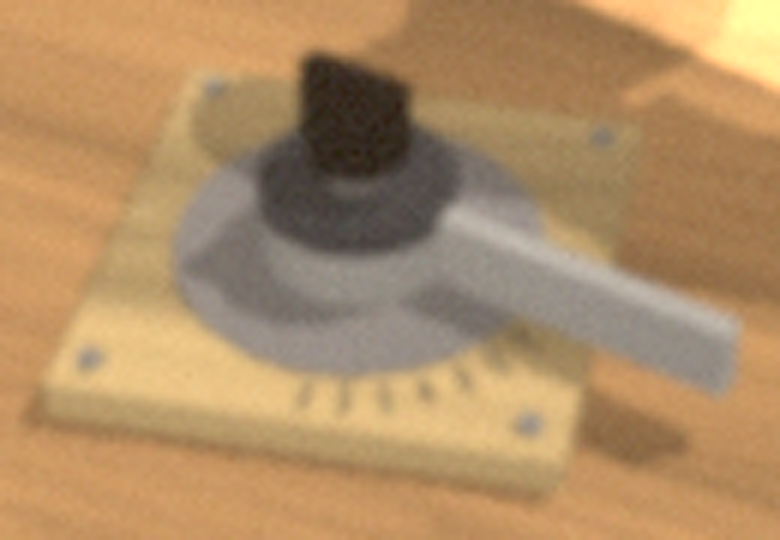

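Run:
```python
from h import *
f=lambda x,y:((x+.5)/5.6+219.5,(y+.5)/5.6+139.5)
c=np.array([onz("top",f(*p),.018) for p in [(210,150),(590,88),(658,450),(275,520)]])
print(c,c.mean(0),np.linalg.norm(np.roll(c,1,0)-c,axis=1))
s=np.array([onz("top",f(*p),.018) for p in [(240,170),(563,113),(623,430),(296,488)]]);print("screws",s.mean(0))
print("hub",onz("top",f(434,285),.056)); print("knob",onz("top",f(434,270),.106))
A=(c.mean(0)+s.mean(0))/2
tip=onz("top",f(111,237),.054);print(tip,np.linalg.norm((tip-A)[:2]),np.degrees(np.arctan2(*(tip-A)[1::-1])))
b=onz("top",f(350,271),.054);d=tip-b;print("bar dir",np.degrees(np.arctan2(d[1],d[0])))
yd=(c[0]-c[1])+(c[3]-c[2]);print("jig y",np.degrees(np.arctan2(yd[1],yd[0])))
g=lambda x,y:((x+.5)/6+204.5,(y+.5)/6+214.5)
print("scene tip top",onz("scene",g(740,325),.054))
for p in [(305,55),(410,88)]:print("knob top scene",onz("scene",g(*p),.106))
o=robot.get_obs();print(R.from_quat(o["tool_rot"]).as_matrix())
m=cv2.imread("pics/top0.png").max(2)
mm=((m<40)*1).astype(np.uint8); mm[:, :280]=0;mm[:,320:]=0;mm[:170]=0;mm[210:]=0
M=cv2.moments(mm,True);u=(M['m10']/M['m00'],M['m01']/M['m00']);print(M['m00'],u,onz("top",u,.1))
```

```text
[[ 0.59042947  0.12053518  0.018     ]
 [ 0.62475967 -0.07700337  0.018     ]
 [ 0.43309663 -0.10968634  0.018     ]
 [ 0.39634402  0.08481804  0.018     ]] [0.51115745 0.00466588 0.018     ] [0.19734457 0.20049948 0.19442967 0.19794622]
screws [0.51177572 0.00609075 0.018     ]
hub [0.50983167 0.0050311  0.056     ]
knob [0.50534812 0.00597571 0.106     ]
[0.53450187 0.16766595 0.054     ] 0.16391431522493813 81.9213413901604
bar dir 81.90627337182424
jig y 100.27687148150083
scene tip top [0.53654324 0.16949597 0.054     ]
knob top scene [ 0.50952348 -0.01570016  0.106     ]
knob top scene [0.51328628 0.02959853 0.106     ]
[[-9.45775616e-01  3.24819752e-01 -7.82925798e-04]
 [ 3.24820580e-01  9.45774565e-01 -1.43604956e-03]
 [ 2.74014043e-04 -1.61249107e-03 -9.99998662e-01]]
310.0 (298.02258064516127, 187.91612903225806) [0.50650901 0.00331581 0.1       ]
```

Estimates: axis at about (0.511, 0.005), fence at 82° and jig y at 100.3°, so the fence angle is about 0.32 rad. All four board sides (0.194–0.200 m) and the fence reach (0.164 m) match the given sizes. I'll move above the knob now, with tool y turned to -8°.

Call:
drive_tool([
  [[0.51,-0.97,-0.15,0,0,-0.55],[0.51,-0.97,-0.15,0,0,-0.55],[0.51,-0.97,-0.15,0,0,-0.55],[0.51,-0.97,-0.15,0,0,-0.55],[0.51,-0.97,-0.15,0,0,-0.55],[0.51,-0.97,-0.15,0,0,-0.55],[0.51,-0.97,-0.15,0,0,-0.55],[0.51,-0.97,-0.15,0,0,-0.55]],
], grip=0)

```text
time: 1.15
position: [0.3052, 0.3963, 0.3745]
tool_rot: [0.386, 0.922, -0.0, -0.0]
ft_force: [0.4, 0.6, -0.6]
grip_width: 0.0867
```

Call:
drive_tool([
  [[0.51,-0.97,-0.15,0,0,-0.55],[0.51,-0.97,-0.15,0,0,-0.55],[0.51,-0.97,-0.15,0,0,-0.55],[0.51,-0.97,-0.15,0,0,-0.55],[0.51,-0.97,-0.15,0,0,-0.55],[0.51,-0.97,-0.15,0,0,-0.55],[0.51,-0.97,-0.15,0,0,-0.55],[0.51,-0.97,-0.15,0,0,-0.55]],
])

```text
time: 2.15
position: [0.4073, 0.2023, 0.3446]
tool_rot: [0.587, 0.81, -0.0, -0.0]
ft_force: [0.4, 0.3, -0.6]
grip_width: 0.0868
```

Call:
drive_tool([
  [[0.51,-0.97,-0.15,0,0,-0.55],[0.51,-0.97,-0.15,0,0,-0.55],[0.51,-0.97,-0.15,0,0,-0.55],[0.51,-0.97,-0.15,0,0,-0.55],[0.51,-0.97,-0.15,0,0,-0.55],[0.51,-0.97,-0.15,0,0,-0.55],[0.51,-0.97,-0.15,0,0,-0.55],[0,0,0,0,0,0]],
])

```text
time: 3.15
position: [0.4972, 0.032, 0.3182]
tool_rot: [0.737, 0.676, 0.0, 0.0]
ft_force: [0.3, 0.6, 0.2]
grip_width: 0.0868
```

Run:
```python
from h import *
o=robot.get_obs();r=R.from_quat(o["tool_rot"]).as_matrix()
print(o["time"],o["position"],r,o["ft_force"],o["moment"],o["q"])
im=camera("wrist")[:,:,::-1].copy();cv2.imwrite("pics/w1.png",im)
for p in [(.511,.005,.106)]: print(proj("wrist",p,o))
```

```text
3.15 [0.49716007 0.03198458 0.31823806] [[ 8.69653439e-02  9.96211084e-01  7.10157191e-04]
 [ 9.96211333e-01 -8.69652556e-02 -1.54383222e-04]
 [-9.20392758e-05  7.20892632e-04 -9.99999736e-01]] [0.25403585 0.55326187 0.17680995] [-0.0853062   0.0505699   0.01772714] [-1.60437521e-01  4.91777671e-01  1.83158775e+00 -5.34011095e-05
  8.17501538e-01 -7.33257007e-02]
[306.44011066 271.36959874]
```

View pics/w1.png

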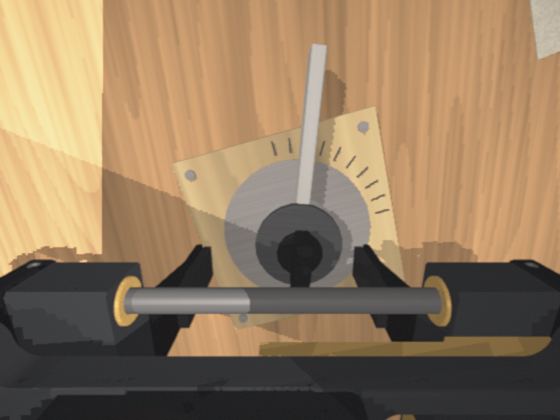

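Run:
```python
from h import *
o=robot.get_obs()
P=lambda uv,z:onz("wrist",uv,z,o)[:3].round(4)
print("hub c",P((298.5,243.5),.056),"hub edges",P((256,243),.056),P((342,243),.056))
print("disc c",P((299.5,252),.07))
t=P((318.5,45),.054);b=P((304,203),.054);d=t-b
print("tip",t,b,np.degrees(np.arctan2(d[1],d[0])))
a=np.array([.511,.005,.054]);print(np.linalg.norm(t-a),np.degrees(np.arctan2(*(t-a)[1::-1])))
c=np.array([P(p,.018) for p in [(174,163),(374,108)]]);print(c,np.degrees(np.arctan2(*(c[0]-c[1])[1::-1])), "yjig=this?")
im=cv2.imread("pics/w1.png")
cv2.imwrite("pics/w1c.png",cv2.convertScaleAbs(cv2.resize(im[190:310,220:380],None,fx=5,fy=5,interpolation=cv2.INTER_CUBIC),alpha=2.5))
```

```text
hub c [0.5065 0.0069 0.056 ] hub edges [0.4681 0.0107 0.056 ] [0.5458 0.0041 0.056 ]
disc c [0.5065 0.0051 0.07  ]
tip [0.5326 0.1657 0.054 ] [0.514 0.044 0.054] 81.31045060558986
0.16214515102216284 82.34464465725536
[[0.3936 0.0843 0.018 ]
 [0.5851 0.118  0.018 ]] -170.01933153749619 yjig=this?
```

View pics/w1c.png

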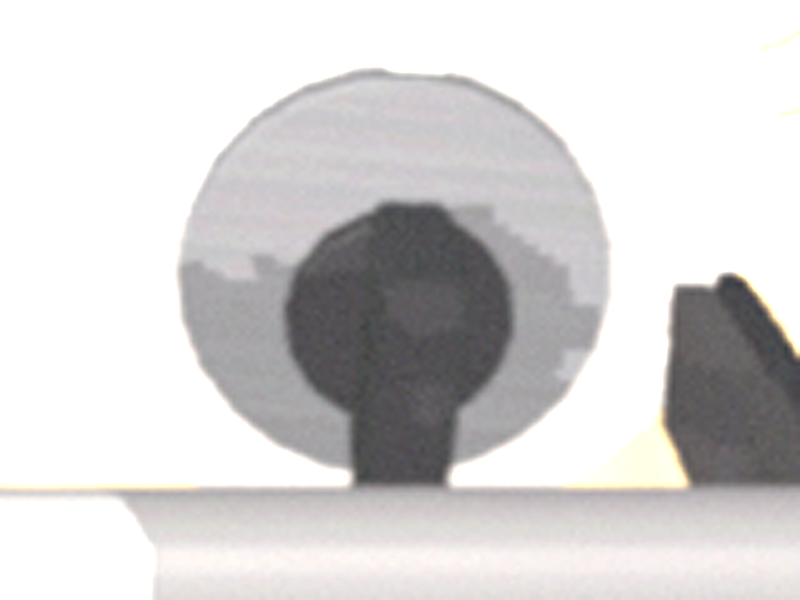

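Call:
drive_tool([
  [[0.2,-0.5,0,0,0,-0.25],[0.23,-0.54,0,0,0,-0.25],[0,0,-0.5,0,0,0],[0,0,-0.6,0,0,0],[0,0,-0.6,0,0,0],[0,0,-0.6,0,0,0],[0,0,0,0,0,0]],
])

```text
time: 4.08
position: [0.5064, 0.0076, 0.2593]
tool_rot: [0.754, 0.657, -0.001, -0.001]
ft_force: [0.1, -0.3, 0.3]
grip_width: 0.0874
```

```bash
cat > st.py <<'E'
from h import *
import sys
o=robot.get_obs();r=R.from_quat(o["tool_rot"]).as_matrix()
print(round(o["time"],2),o["position"].round(4),"yaw",np.degrees(np.arctan2(r[1,1],r[0,1])).round(2),"F",o["ft_force"].round(2),"M",o["moment"].round(3),"w",o["grip_width"].round(4))
for n in sys.argv[1:]:
    im=camera(n)[:,:,::-1];nm=f"pics/{n}_{o['time']:.2f}.png"
    if n=="top": im=cv2.resize(im[120:260,200:380],None,fx=4,fy=4,interpolation=cv2.INTER_CUBIC)
    if n=="scene": im=cv2.resize(im[180:320,180:360],None,fx=4,fy=4,interpolation=cv2.INTER_CUBIC)
    cv2.imwrite(nm,cv2.convertScaleAbs(im,alpha=1.8));print(nm)
E
python3 st.py scene wrist
```

```text
Traceback (most recent call last):
  File "st.py", line 4, in <module>
    print(round(o["time"],2),o["position"].round(4),"yaw",np.degrees(np.arctan2(r[1,1],r[0,1])).round(2),"F",o["ft_force"].round(2),"M",o["moment"].round(3),"w",o["grip_width"].round(4))
                                                                                                                                                                 ^^^^^^^^^^^^^^^^^^^^^
AttributeError: 'float' object has no attribute 'round'
```

```bash
sed -i 's/o\["grip_width"\].round(4)/round(o["grip_width"],4)/' st.py; python3 st.py scene wrist; cd pics; mv scene_4.08.png a.png 2>/dev/null||ls
```

```text
4.08 [0.5064 0.0076 0.2593] yaw -7.84 F [ 0.13 -0.31  0.28] M [-0.097  0.105 -0.004] w 0.0874
pics/scene_4.08.png
pics/wrist_4.08.png
```

```bash
ls pics
```

```text
a.png
sc.png
scene0.png
tc.png
top0.png
w1.png
w1c.png
wrist0.png
wrist_4.08.png
```

View pics/a.png

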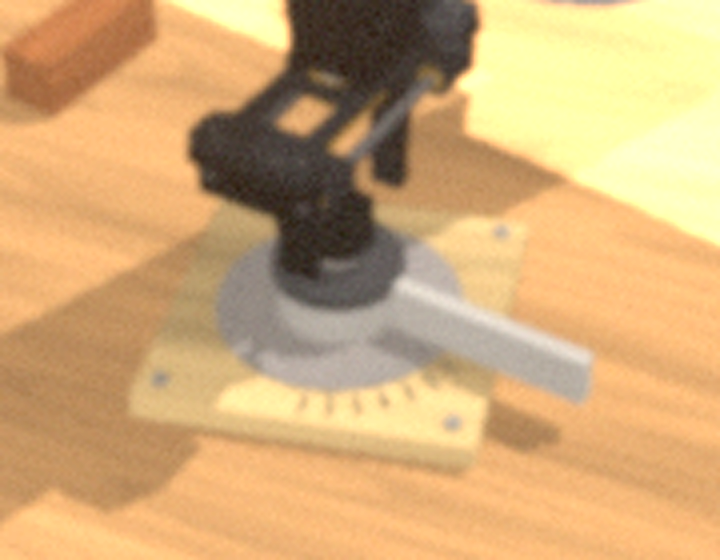

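View pics/wrist_4.08.png

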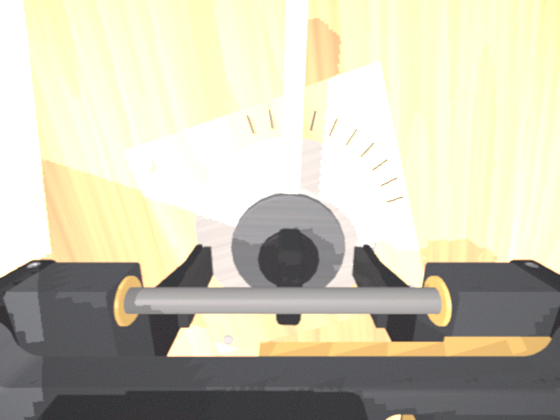

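Run:
```python
from h import *
o=robot.get_obs()
print(onz("wrist",(288.5,244),.056,o),onz("wrist",(289.5,256.5),.07,o),onz("wrist",(232.5,244),.056,o),onz("wrist",(345,244),.056,o))
a=onz("wrist",(298,0),.054,o);b=onz("wrist",(292.5,190),.054,o);print(np.degrees(np.arctan2(*(a-b)[1::-1])))
```

```text
[0.50919511 0.00685771 0.056     ] [0.50922872 0.00418847 0.07      ] [0.47074614 0.01212682 0.056     ] [0.54796514 0.0015446  0.056     ]
81.15031735849571
```

Knob at about (0.509, 0.0055). I'll nudge over to it and close gently.

Call:
drive_tool([
  [[0.11,-0.08,0,0,0,-0.1],[0,0,0,0,0,0]],
])

```text
time: 4.42
position: [0.5103, 0.0051, 0.2616]
tool_rot: [0.757, 0.653, 0.001, 0.001]
ft_force: [0.1, 0.4, 0.0]
grip_width: 0.0868
```

Call:
drive_tool([
  [[0,0,0,0,0,0],[0,0,0,0,0,0],[0,0,0,0,0,0],[0,0,0,0,0,0],[0,0,0,0,0,0],[0,0,0,0,0,0],[0,0,0,0,0,0],[0,0,0,0,0,0]],
], grip=1, force=20)

```text
time: 5.42
position: [0.5097, 0.0053, 0.261]
tool_rot: [0.757, 0.653, -0.0, -0.0]
ft_force: [0.0, 0.6, -0.0]
grip_width: 0.0144
```

```bash
python3 st.py
```

```text
5.42 [0.5097 0.0053 0.261 ] yaw -8.45 F [ 0.01  0.57 -0.03] M [-0.094  0.071 -0.024] w 0.0144
```

Call:
drive_tool([
  [[0,0,0,0,0,0],[0,0,0,0,0,-0.4],[0,0,0,0,0,-0.4],[0,0,0,0,0,0],[0,0,0,0,0,0]],
], force=40)

```text
time: 6.05
position: [0.5099, 0.0053, 0.261]
tool_rot: [0.784, 0.621, 0.0, 0.0]
ft_force: [1.2, 0.4, -1.4]
grip_width: 0.0138
```

```bash
python3 st.py
```

```text
6.05 [0.5099 0.0053 0.261 ] yaw -13.23 F [ 1.22  0.41 -1.36] M [-0.104 -0.15   0.022] w 0.0138
```

Call:
drive_tool([
  [[0,0,0,0,0,-0.4],[0,0,0,0,0,0]],
])

```text
time: 6.3
position: [0.51, 0.0053, 0.261]
tool_rot: [0.797, 0.604, 0.0, 0.0]
ft_force: [2.2, -0.7, -1.3]
grip_width: 0.0138
```

```bash
python3 st.py
```

```text
6.3 [0.51   0.0053 0.261 ] yaw -15.62 F [ 2.24 -0.67 -1.32] M [-0.058 -0.17  -0.01 ] w 0.0138
```

Call:
drive_tool([
  [[0,0,0,0,0,-0.4],[0,0,0,0,0,0]],
])

```text
time: 6.55
position: [0.51, 0.0053, 0.261]
tool_rot: [0.809, 0.588, 0.0, 0.0]
ft_force: [1.7, -0.4, -2.1]
grip_width: 0.0137
```

```bash
python3 st.py scene
```

```text
6.55 [0.51   0.0053 0.261 ] yaw -18.0 F [ 1.74 -0.43 -2.15] M [-0.112 -0.231 -0.057] w 0.0137
pics/scene_6.55.png
```

View pics/scene_6.55.png

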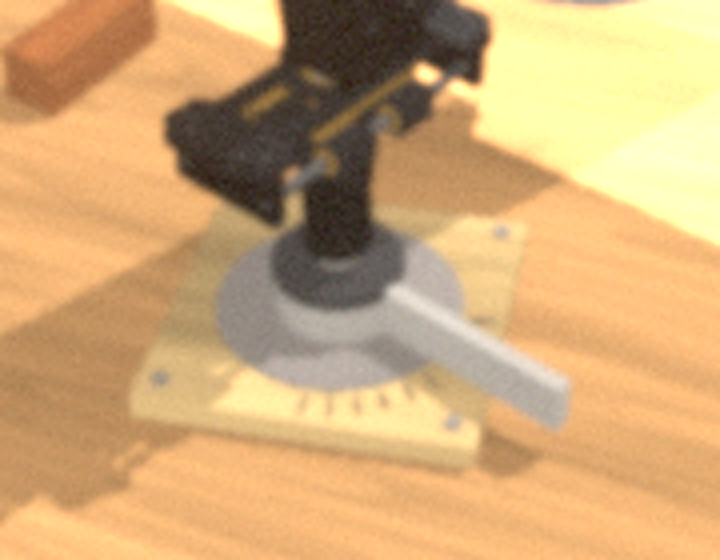

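Call:
drive_tool([
  [[0,0,0,0,0,-0.2],[0,0,0,0,0,0]],
])

```text
time: 6.85
position: [0.51, 0.0053, 0.261]
tool_rot: [0.815, 0.579, 0.0, 0.0]
ft_force: [2.3, -0.9, -3.2]
grip_width: 0.0136
```

```bash
python3 st.py
```

```text
6.85 [0.51   0.0053 0.261 ] yaw -19.25 F [ 2.29 -0.89 -3.21] M [-0.096 -0.405 -0.014] w 0.0136
```

Call:
drive_tool([
  [[0,0,0,0,0,-0.2],[0,0,0,0,0,0]],
])

```text
time: 7.1
position: [0.51, 0.0053, 0.261]
tool_rot: [0.822, 0.57, 0.0, 0.0]
ft_force: [3.8, -1.5, -3.9]
grip_width: 0.0135
```

```bash
python3 st.py
```

```text
7.1 [0.51   0.0053 0.261 ] yaw -20.48 F [ 3.8  -1.46 -3.89] M [-0.096 -0.557  0.075] w 0.0135
```

Call:
drive_tool([
  [[0,0,0,0,0,-0.2],[0,0,0,0,0,-0.2]],
])

```text
time: 7.35
position: [0.5101, 0.0053, 0.261]
tool_rot: [0.833, 0.553, 0.0, 0.0]
ft_force: [5.6, -0.2, -4.5]
grip_width: 0.0139
```

```bash
python3 st.py
```

```text
7.35 [0.5101 0.0053 0.261 ] yaw -22.92 F [ 5.64 -0.16 -4.48] M [-0.198 -0.691  0.141] w 0.0139
```

Call:
drive_tool([
  [[0,0,0,0,0,-0.2],[0,0,0,0,0,-0.2]],
])

```text
time: 7.6
position: [0.5101, 0.0052, 0.261]
tool_rot: [0.845, 0.535, 0.0, 0.0]
ft_force: [5.1, -0.7, -6.0]
grip_width: 0.0136
```

```bash
python3 st.py
```

```text
7.6 [0.5101 0.0052 0.261 ] yaw -25.33 F [ 5.05 -0.71 -6.03] M [-0.192 -0.725  0.162] w 0.0136
```

Call:
drive_tool([
  [[0,0,0,0,0,-0.2],[0,0,0,0,0,-0.2]],
])

```text
time: 7.85
position: [0.5101, 0.0052, 0.261]
tool_rot: [0.856, 0.517, 0.0, 0.001]
ft_force: [4.1, -0.7, -5.0]
grip_width: 0.0136
```

```bash
python3 st.py
```

```text
7.85 [0.5101 0.0052 0.261 ] yaw -27.73 F [ 4.09 -0.72 -4.99] M [-0.243 -0.746  0.161] w 0.0136
```

Call:
drive_tool([
  [[0.02,0,0,0,0,-0.2],[0,0,0,0,0,-0.2]],
])

```text
time: 8.1
position: [0.5104, 0.0052, 0.261]
tool_rot: [0.867, 0.499, 0.0, 0.0]
ft_force: [4.1, -2.0, -4.8]
grip_width: 0.0137
```

```bash
python3 st.py
```

```text
8.1 [0.5104 0.0052 0.261 ] yaw -30.12 F [ 4.12 -2.01 -4.81] M [-0.395 -0.626  0.151] w 0.0137
```

Call:
drive_tool([
  [[0,0,0,0,0,-0.2],[0,0,0,0,0,-0.2]],
])

```text
time: 8.35
position: [0.5104, 0.0052, 0.261]
tool_rot: [0.877, 0.481, 0.0, 0.0]
ft_force: [4.4, -0.9, -6.0]
grip_width: 0.0139
```

```bash
python3 st.py
```

```text
8.35 [0.5104 0.0052 0.261 ] yaw -32.52 F [ 4.36 -0.86 -5.98] M [-0.363 -0.748  0.213] w 0.0139
```

Call:
drive_tool([
  [[0,0,0,0,0,-0.2],[0,0,0,0,0,-0.2]],
])

```text
time: 8.6
position: [0.5104, 0.0052, 0.261]
tool_rot: [0.887, 0.462, 0.0, 0.0]
ft_force: [5.2, -2.0, -5.5]
grip_width: 0.0141
```

```bash
python3 st.py
```

```text
8.6 [0.5104 0.0052 0.261 ] yaw -34.92 F [ 5.18 -2.   -5.5 ] M [-0.419 -0.731  0.184] w 0.0141
```

Call:
drive_tool([
  [[0,0,0,0,0,-0.2],[0,0,0,0,0,-0.2]],
])

```text
time: 8.85
position: [0.5104, 0.0051, 0.261]
tool_rot: [0.896, 0.444, 0.0, 0.0]
ft_force: [6.2, -1.6, -5.2]
grip_width: 0.0138
```

```bash
python3 st.py
```

```text
8.85 [0.5104 0.0051 0.261 ] yaw -37.32 F [ 6.17 -1.64 -5.15] M [-0.459 -0.786  0.167] w 0.0138
```

Call:
drive_tool([
  [[0,0,0,0,0,-0.2],[0,0,0,0,0,-0.2]],
])

```text
time: 9.1
position: [0.5105, 0.0051, 0.261]
tool_rot: [0.905, 0.425, 0.0, 0.0]
ft_force: [4.8, -2.0, -5.0]
grip_width: 0.0133
```

```bash
python3 st.py
```

```text
9.1 [0.5105 0.0051 0.261 ] yaw -39.72 F [ 4.78 -2.01 -5.04] M [-0.497 -0.784  0.118] w 0.0133
```

Call:
drive_tool([
  [[0,0,0,0,0,-0.2],[0,0,0,0,0,-0.2]],
])

```text
time: 9.35
position: [0.5105, 0.0051, 0.261]
tool_rot: [0.914, 0.406, 0.0, 0.0]
ft_force: [4.8, -2.8, -4.9]
grip_width: 0.0136
```

```bash
python3 st.py
```

```text
9.35 [0.5105 0.0051 0.261 ] yaw -42.13 F [ 4.83 -2.81 -4.94] M [-0.48  -0.821  0.151] w 0.0136
```

Call:
drive_tool([
  [[0,0,0,0,0,-0.2],[0,0,0,0,0,-0.2]],
])

```text
time: 9.6
position: [0.5106, 0.0051, 0.261]
tool_rot: [0.922, 0.386, 0.0, 0.001]
ft_force: [6.0, -2.1, -5.3]
grip_width: 0.0137
```

```bash
python3 st.py
```

```text
9.6 [0.5106 0.0051 0.261 ] yaw -44.54 F [ 5.98 -2.12 -5.35] M [-0.516 -0.757  0.143] w 0.0137
```

Call:
drive_tool([
  [[0,0,0,0,0,-0.2],[0,0,0,0,0,-0.2]],
])

```text
time: 9.85
position: [0.5106, 0.005, 0.261]
tool_rot: [0.93, 0.367, 0.0, 0.001]
ft_force: [5.6, -3.3, -6.1]
grip_width: 0.0137
```

```bash
python3 st.py
```

```text
9.85 [0.5106 0.005  0.261 ] yaw -46.95 F [ 5.61 -3.32 -6.12] M [-0.529 -0.769  0.07 ] w 0.0137
```

Call:
drive_tool([
  [[0,0,0,0,0,-0.2],[0,0,0,0,0,-0.2]],
])

```text
time: 10.1
position: [0.5106, 0.0049, 0.261]
tool_rot: [0.938, 0.347, 0.001, 0.001]
ft_force: [4.4, -3.3, -5.9]
grip_width: 0.0138
```

```bash
python3 st.py
```

```text
10.1 [0.5106 0.0049 0.261 ] yaw -49.36 F [ 4.39 -3.34 -5.86] M [-0.586 -0.738  0.042] w 0.0138
```

The torque is dipping, so I'll take smaller steps.

Call:
drive_tool([
  [[0,0,0,0,0,-0.1],[0,0,0,0,0,-0.1]],
])

```text
time: 10.35
position: [0.5106, 0.0049, 0.261]
tool_rot: [0.941, 0.338, 0.001, 0.001]
ft_force: [4.8, -3.9, -6.4]
grip_width: 0.0139
```

```bash
python3 st.py
```

```text
10.35 [0.5106 0.0049 0.261 ] yaw -50.55 F [ 4.81 -3.9  -6.37] M [-0.623 -0.762  0.095] w 0.0139
```

Call:
drive_tool([
  [[0,0,0,0,0,-0.1],[0,0,0,0,0,-0.1]],
])

```text
time: 10.6
position: [0.5106, 0.0049, 0.261]
tool_rot: [0.945, 0.328, 0.001, 0.001]
ft_force: [4.6, -2.5, -6.6]
grip_width: 0.0137
```

```bash
python3 st.py
```

```text
10.6 [0.5106 0.0049 0.261 ] yaw -51.74 F [ 4.63 -2.46 -6.6 ] M [-0.56  -0.714 -0.011] w 0.0137
```

Call:
drive_tool([
  [[0,0,0,0,0,-0.1],[0,0,0,0,0,-0.1]],
])

```text
time: 10.85
position: [0.5107, 0.0049, 0.261]
tool_rot: [0.948, 0.318, 0.001, 0.001]
ft_force: [5.9, -3.0, -5.5]
grip_width: 0.014
```

```bash
python3 st.py
```

```text
10.85 [0.5107 0.0049 0.261 ] yaw -52.92 F [ 5.9  -3.01 -5.55] M [-0.569 -0.721  0.166] w 0.014
```

Call:
drive_tool([
  [[0,0,0,0,0,-0.1],[0,0,0,0,0,-0.1]],
])

```text
time: 11.1
position: [0.5107, 0.0049, 0.261]
tool_rot: [0.951, 0.308, 0.001, 0.001]
ft_force: [5.9, -2.9, -5.2]
grip_width: 0.0139
```

```bash
python3 st.py
python3 - <<'E'
from h import *
for i in range(5): camera("top"); o=robot.get_obs();print(o["moment"][2].round(3),end=" ")
E
```

```text
11.1 [0.5107 0.0049 0.261 ] yaw -54.1 F [ 5.89 -2.92 -5.2 ] M [-0.578 -0.717  0.134] w 0.0139
0.184 0.128 0.148 0.141 0.106
```

Call:
drive_tool([
  [[0,0,0,0,0,-0.1],[0,0,0,0,0,-0.1]],
])

```text
time: 11.6
position: [0.5107, 0.0049, 0.261]
tool_rot: [0.954, 0.298, 0.001, 0.001]
ft_force: [4.9, -3.0, -5.7]
grip_width: 0.0138
```

```bash
python3 st.py
python3 - <<'E'
from h import *
for i in range(5): camera("top"); o=robot.get_obs();print(o["moment"][2].round(3),end=" ")
E
```

```text
11.6 [0.5107 0.0049 0.261 ] yaw -55.28 F [ 4.92 -3.04 -5.69] M [-0.623 -0.782  0.238] w 0.0138
0.225 0.209 0.196 0.23 0.216
```

Call:
drive_tool([
  [[0,0,0,0,0,-0.1],[0,0,0,0,0,-0.1]],
])

```text
time: 12.1
position: [0.5107, 0.0049, 0.261]
tool_rot: [0.957, 0.289, 0.001, 0.001]
ft_force: [5.2, -3.5, -5.9]
grip_width: 0.0136
```

```bash
python3 st.py
python3 - <<'E'
from h import *
for i in range(3): camera("top"); o=robot.get_obs();print(o["moment"][2].round(3),end=" ")
E
```

```text
12.1 [0.5107 0.0049 0.261 ] yaw -56.46 F [ 5.16 -3.5  -5.92] M [-0.597 -0.742  0.288] w 0.0136
0.274 0.279 0.257
```

The resistance keeps rising (0.14, 0.22, 0.28), so the middle is just behind, near -52° to -54°. I'll turn back a little and then let the ball centre it.

Call:
drive_tool([
  [[0,0,0,0,0,0.25],[0,0,0,0,0,0.25],[0,0,0,0,0,0]],
])

```text
time: 12.62
position: [0.5106, 0.0049, 0.261]
tool_rot: [0.95, 0.313, 0.001, 0.001]
ft_force: [4.9, -3.6, -6.4]
grip_width: 0.0136
```

```bash
python3 st.py
python3 - <<'E'
from h import *
for i in range(3): camera("top"); o=robot.get_obs();print(o["moment"][2].round(3),end=" ")
E
```

```text
12.62 [0.5106 0.0049 0.261 ] yaw -53.51 F [ 4.91 -3.58 -6.37] M [-0.549 -0.73   0.092] w 0.0136
0.089 0.127 0.123
```

Call:
drive_tool([
  [[0,0,0,0,0,0],[0,0,0,0,0,0],[0,0,0,0,0,0],[0,0,0,0,0,0],[0,0,0,0,0,0],[0,0,0,0,0,0]],
], grip=0.55, force=20)

```text
time: 13.52
position: [0.5101, 0.0054, 0.261]
tool_rot: [0.95, 0.314, -0.0, -0.0]
ft_force: [0.3, -0.1, 0.6]
grip_width: 0.0395
```

```bash
python3 st.py top wrist; ls -t pics|head -2
```

```text
13.53 [0.5101 0.0054 0.261 ] yaw -53.46 F [ 0.35 -0.1   0.56] M [-0.123  0.154 -0.072] w 0.0395
pics/top_13.53.png
pics/wrist_13.53.png
wrist_13.53.png
top_13.53.png
```

```bash
python3 -c "
import cv2
im=cv2.imread('pics/wrist_13.53.png');cv2.imwrite('pics/w3.png',cv2.convertScaleAbs(im,alpha=.6))"
```

```text
(no output)
```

View pics/w3.png

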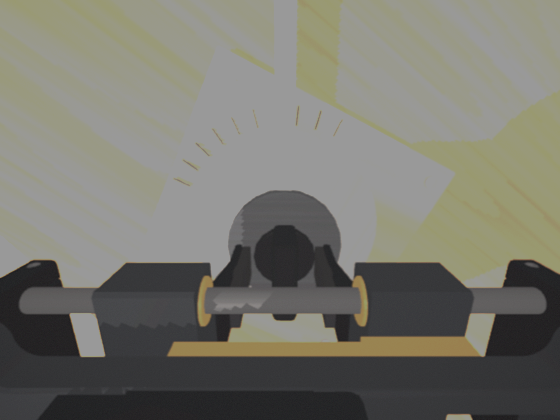

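View pics/top_13.53.png

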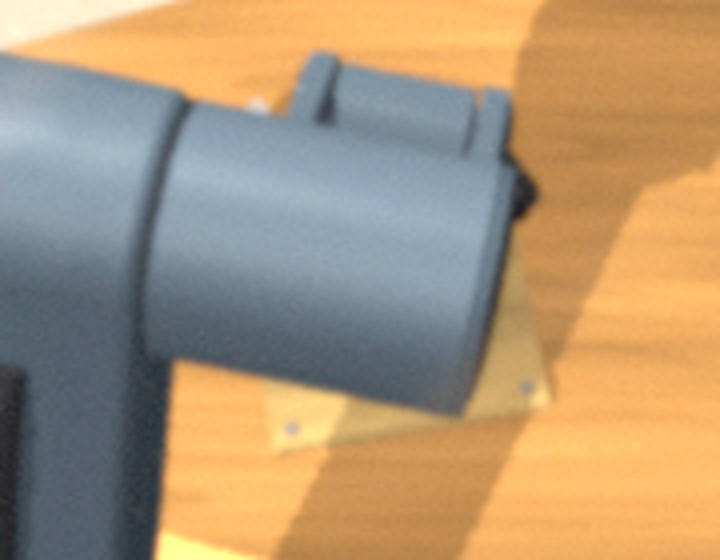

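The fence now runs up the wrist image at columns 275–297, with the knob central between the open pads. I'll measure the fence angle from an unamplified image.

Run:
```python
from h import *
o=robot.get_obs();im=camera("wrist")[:,:,::-1].copy();cv2.imwrite("pics/w4.png",im)
cv2.imwrite("pics/w4c.png",cv2.resize(im[0:200,210:370],None,fx=3,fy=3))
hsv=cv2.cvtColor(im,cv2.COLOR_BGR2HSV)
for r in range(0,190,20): print(r,hsv[r,265:310:3,1].tolist())
```

```text
0 [110, 110, 108, 84, 10, 11, 11, 11, 11, 11, 19, 110, 110, 109, 109]
20 [112, 109, 109, 85, 11, 11, 11, 11, 12, 11, 30, 114, 111, 111, 110]
40 [108, 109, 112, 91, 10, 10, 11, 10, 12, 11, 45, 112, 111, 110, 109]
60 [105, 104, 103, 89, 11, 11, 10, 11, 11, 11, 52, 111, 110, 109, 110]
80 [69, 70, 69, 66, 11, 12, 11, 11, 11, 10, 65, 110, 110, 109, 108]
100 [72, 71, 70, 66, 11, 11, 10, 11, 10, 10, 77, 88, 88, 88, 87]
120 [63, 66, 66, 65, 11, 11, 11, 11, 11, 12, 73, 84, 90, 89, 88]
140 [21, 21, 19, 19, 11, 11, 11, 10, 11, 11, 18, 20, 18, 18, 19]
160 [19, 20, 18, 20, 12, 12, 12, 11, 12, 15, 18, 20, 18, 21, 18]
180 [20, 23, 21, 20, 19, 19, 17, 17, 18, 19, 18, 18, 20, 18, 20]
```

View pics/w4c.png

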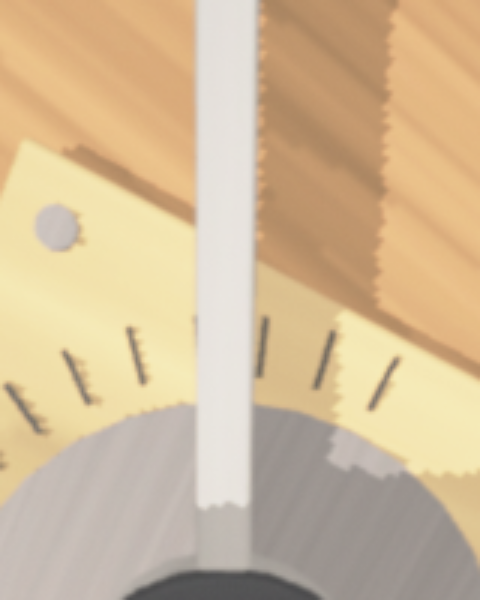

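```bash
python3 - <<'E'
from h import *
o=robot.get_obs()
hsv=cv2.cvtColor(cv2.imread("pics/w4.png"),cv2.COLOR_BGR2HSV)[:,:,1]
P=[]
for r in range(0,136,4):
    row=hsv[r,260:315].astype(float);th=40;i=np.where(row<th)[0]
    a,b=i[0],i[-1]
    l=a-(th-row[a])/(row[a-1]-row[a]);q=b+(th-row[b])/(row[b+1]-row[b])
    P.append(onz("wrist",(260+(l+q)/2,r),.054,o))
P=np.array(P);vx,vy,x0,y0=cv2.fitLine(P[:,:2].astype(np.float32),cv2.DIST_HUBER,0,.01,.01).ravel()
yaw=np.degrees(np.arctan2(vy,vx));print(yaw,x0,y0, "tool y should be",yaw-90)
E
python3 st.py
```

```text
36.23005 0.60529035 0.07461755 tool y should be -53.76995
13.68 [0.5102 0.0054 0.261 ] yaw -53.45 F [ 0.11 -0.06 -0.09] M [-0.101  0.13   0.033] w 0.039
```

The fence sits at 36.2° in the world, an angle of about 1.12 rad, which is within the stated notch range. I'll regrip lightly and push down in small steps, watching Fz.

Call:
drive_tool([
  [[0,0,0,0,0,-0.05],[0,0,0,0,0,0],[0,0,0,0,0,0],[0,0,0,0,0,0],[0,0,0,0,0,0]],
], grip=1, force=20)

```text
time: 14.3
position: [0.5106, 0.0048, 0.261]
tool_rot: [0.95, 0.311, 0.0, 0.001]
ft_force: [0.7, -4.1, -1.0]
grip_width: 0.0136
```

```bash
python3 st.py
```

```text
14.3 [0.5106 0.0048 0.261 ] yaw -53.73 F [ 0.75 -4.11 -1.03] M [-0.779 -0.003  0.041] w 0.0136
```

Call:
drive_tool([
  [[0,0,-0.02,0,0,0],[0,0,-0.02,0,0,0],[0,0,0,0,0,0]],
])

```text
time: 14.68
position: [0.5106, 0.0049, 0.2604]
tool_rot: [0.95, 0.311, 0.001, 0.001]
ft_force: [1.1, -6.2, 1.3]
grip_width: 0.0135
```

```bash
python3 st.py
```

```text
14.68 [0.5106 0.0049 0.2604] yaw -53.73 F [ 1.08 -6.2   1.31] M [-0.926  0.026 -0.021] w 0.0135
```

Call:
drive_tool([
  [[0,-0.02,-0.02,0,0,0],[0,0,-0.02,0,0,0],[0,0,0,0,0,0]],
])

```text
time: 15.05
position: [0.5106, 0.0047, 0.2592]
tool_rot: [0.95, 0.311, 0.001, 0.0]
ft_force: [1.2, -4.6, 2.7]
grip_width: 0.0141
```

```bash
python3 st.py
```

```text
15.05 [0.5106 0.0047 0.2592] yaw -53.75 F [ 1.15 -4.6   2.7 ] M [-0.826 -0.069  0.068] w 0.0141
```

Call:
drive_tool([
  [[0,0,-0.02,0,0,0],[0,0,-0.02,0,0,0],[0,0,0,0,0,0]],
])

```text
time: 15.42
position: [0.5106, 0.0047, 0.2581]
tool_rot: [0.95, 0.311, 0.001, 0.0]
ft_force: [1.5, -4.5, 2.3]
grip_width: 0.0137
```

```bash
python3 st.py
```

```text
15.43 [0.5106 0.0047 0.2581] yaw -53.75 F [ 1.51 -4.53  2.28] M [-0.851 -0.222  0.072] w 0.0137
```

About 2.9 mm down with only 2–3 N, past the 1.5 mm plate contact, so the pin is in the notch. Continuing down.

Call:
drive_tool([
  [[0,0,-0.02,0,0,0],[0,0,-0.02,0,0,0],[0,0,-0.02,0,0,0],[0,0,-0.02,0,0,0],[0,0,0,0,0,0]],
])

```text
time: 16.05
position: [0.5106, 0.0047, 0.256]
tool_rot: [0.95, 0.311, 0.001, 0.0]
ft_force: [2.5, -4.0, 3.0]
grip_width: 0.0141
```

```bash
python3 st.py
```

```text
16.05 [0.5106 0.0047 0.256 ] yaw -53.75 F [ 2.49 -3.97  2.96] M [-0.872 -0.165  0.076] w 0.0141
```

Call:
drive_tool([
  [[0,0,-0.02,0,0,0],[0,0,-0.02,0,0,0],[0,0,-0.02,0,0,0],[0,0,0,0,0,0]],
])

```text
time: 16.55
position: [0.5106, 0.0047, 0.2545]
tool_rot: [0.95, 0.311, 0.001, 0.0]
ft_force: [2.2, -5.2, 2.1]
grip_width: 0.0135
```

```bash
python3 st.py
```

```text
16.55 [0.5106 0.0047 0.2545] yaw -53.75 F [ 2.19 -5.2   2.13] M [-0.882 -0.136  0.008] w 0.0135
```

Call:
drive_tool([
  [[0,0,-0.02,0,0,0],[0,0,0,0,0,0]],
])

```text
time: 16.8
position: [0.5106, 0.0047, 0.254]
tool_rot: [0.95, 0.311, 0.001, 0.0]
ft_force: [2.5, -4.8, 1.8]
grip_width: 0.0137
```

```bash
python3 st.py
```

```text
16.8 [0.5106 0.0047 0.254 ] yaw -53.75 F [ 2.46 -4.8   1.79] M [-0.871 -0.156  0.07 ] w 0.0137
```

Call:
drive_tool([
  [[0,0,-0.02,0,0,0],[0,0,0,0,0,0]],
])

```text
time: 17.05
position: [0.5106, 0.0047, 0.2535]
tool_rot: [0.95, 0.311, 0.001, 0.0]
ft_force: [2.4, -4.4, 2.4]
grip_width: 0.0137
```

Call:
drive_tool([
  [[0,0,-0.02,0,0,0],[0,0,0,0,0,0]],
])

```text
time: 17.3
position: [0.5106, 0.0047, 0.253]
tool_rot: [0.95, 0.311, 0.001, 0.0]
ft_force: [2.2, -5.5, 3.1]
grip_width: 0.0138
```

Call:
drive_tool([
  [[0,0,-0.01,0,0,0],[0,0,0,0,0,0]],
])

```text
time: 17.55
position: [0.5106, 0.0047, 0.253]
tool_rot: [0.95, 0.311, 0.001, 0.0]
ft_force: [1.5, -4.9, 3.7]
grip_width: 0.0138
```

Call:
drive_tool([
  [[0,0,-0.02,0,0,0],[0,0,0,0,0,0]],
])

```text
time: 17.8
position: [0.5106, 0.0047, 0.2529]
tool_rot: [0.95, 0.311, 0.001, 0.0]
ft_force: [0.9, -4.3, 8.2]
grip_width: 0.0136
```

Call:
drive_tool([
  [[0,0,-0.02,0,0,0],[0,0,0,0,0,0]],
])

```text
time: 18.05
position: [0.5105, 0.0047, 0.2529]
tool_rot: [0.95, 0.311, 0.001, 0.001]
ft_force: [1.0, -5.0, 12.1]
grip_width: 0.0139
```

Firm stop after 8.1 mm of travel. I'll unload, open, and back away.

Call:
drive_tool([
  [[0,0,0.03,0,0,0],[0,0,0,0,0,0]],
])

```text
time: 18.3
position: [0.5106, 0.0047, 0.253]
tool_rot: [0.95, 0.311, 0.001, 0.0]
ft_force: [1.6, -4.6, 6.3]
grip_width: 0.0138
```

Call:
drive_tool([
  [[0,0,0,0,0,0],[0,0,0,0,0,0],[0,0,0,0,0,0],[0,0,0,0,0,0],[0,0,0,0,0,0],[0,0,0,0,0,0],[0,0,0,0,0,0]],
], grip=0.3)

```text
time: 19.18
position: [0.5102, 0.0049, 0.2525]
tool_rot: [0.95, 0.311, -0.0, -0.0]
ft_force: [0.1, -0.3, -0.6]
grip_width: 0.0605
```

Call:
drive_tool([
  [[0,0,0.5,0,0,0],[0,0,1,0,0,0],[0,0,1,0,0,0],[-0.5,0,1,0,0,0],[-1,0,0.5,0,0,0],[-1,0,0,0,0,0],[-0.5,0,0,0,0,0],[0,0,0,0,0,0]],
])

```text
time: 20.18
position: [0.4348, 0.0049, 0.3529]
tool_rot: [0.95, 0.311, 0.0, 0.0]
ft_force: [-0.0, -0.0, -0.4]
grip_width: 0.0605
```

```bash
python3 st.py scene
python3 - <<'E'
from h import *
o=robot.get_obs();im=camera("wrist")[:,:,::-1];cv2.imwrite("pics/w5.png",im)
t=camera("top")[:,:,::-1];cv2.imwrite("pics/t5.png",t)
E
```

```text
20.18 [0.4348 0.0049 0.3529] yaw -53.77 F [-0.05 -0.03 -0.39] M [-0.099  0.154 -0.02 ] w 0.0605
pics/scene_20.18.png
```

View pics/scene_20.18.png

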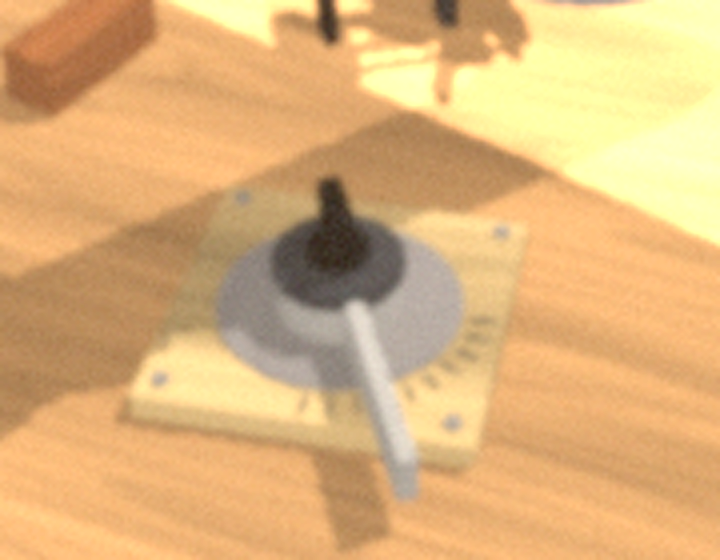

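View pics/w5.png

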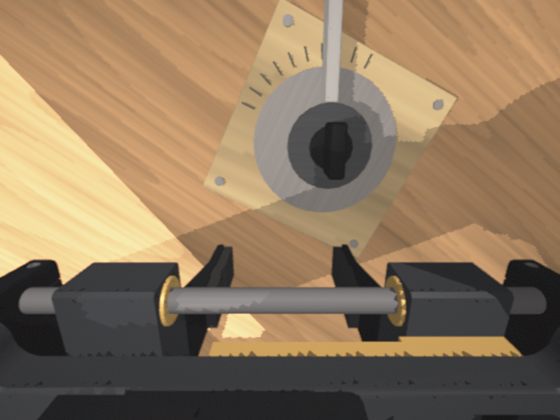

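View pics/t5.png

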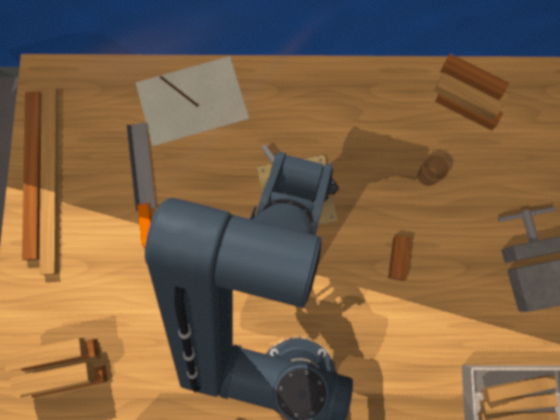

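Run:
```python
from h import *
o=robot.get_obs()
a=np.array([.5105,.005]);u=np.array([np.cos(np.radians(36.2)),np.sin(np.radians(36.2))]);n=np.array([-u[1],u[0]])
for z in (.098,.106):
    print(z,[proj("wrist",np.r_[a+s*.023*u+t*.007*n,z],o).round(1) for s in(1,-1) for t in(1,-1)],[((proj("scene",np.r_[a+s*.023*u+t*.007*n,z])-180)*4).round(0) for s in (1,-1) for t in(1,-1)])
im=cv2.imread("pics/w5.png");cv2.imwrite("pics/w5c.png",cv2.convertScaleAbs(cv2.resize(im[90:210,270:390],None,fx=5,fy=5,interpolation=cv2.INTER_CUBIC),alpha=3))
```

```text
0.098 [array([330., 117.]), array([348.2, 117. ]), array([327.2, 176.1]), array([344.3, 176.1])] [array([355., 218.]), array([331., 222.]), array([338., 170.]), array([314., 173.])]
0.106 [array([331.7, 116.9]), array([350.5, 116.9]), array([328.7, 178. ]), array([346.4, 178. ])] [array([355., 207.]), array([330., 211.]), array([337., 159.]), array([314., 162.])]
```

View pics/w5c.png

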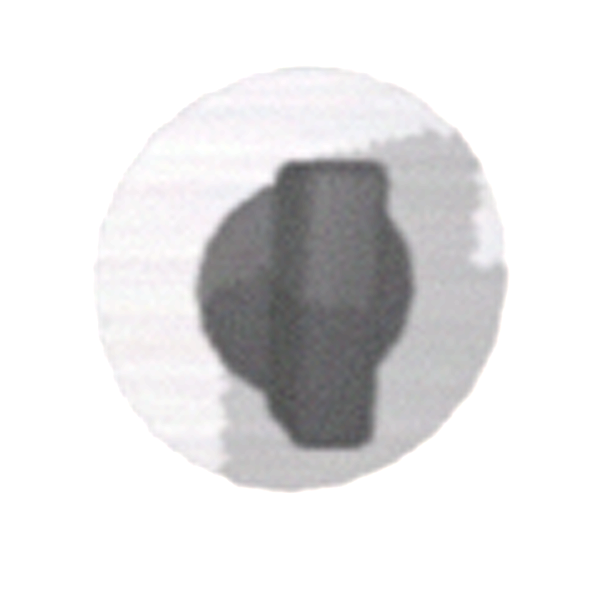

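Both views agree with the knob home. In the scene view the knob's far end is at row ~178, against 170–173 predicted for home and 159–162 for up. In the wrist view the bar's length is 57 px, against 59 for home and 61 for up. Handing in.

```bash
python3 -c "
from rig import robot
print(robot.hand_in())"
```

```text
the job is handed in; nothing more can be done
None
```

The fence is locked in its notch with the knob fully home. I let go, backed the arm clear, and handed the job in at about 20.4 s.

- **Finding the notch:** I turned the knob clockwise, and the turning torque sat at about 0.15 N m before dipping to about zero. It then climbed to 0.28 N m just past the middle. I turned back about 3° and released so the ball could centre the fence, which settled at about 1.12 rad.
- **Pushing down:** The knob took only 2–3 N all the way, with no stop at 1.5 mm. It met a firm stop after 8.1 mm, where the force peaked at about 12 N.
- **Last checks:** In the scene view the knob's top is close to the home height of 98 mm. Its apparent length in the wrist view also fits home better than up. The tool force is near zero, and the fence stayed at the same angle. The cup and the block look where they were. The arm hid the saw's handle in the last top view, but its blade hadn't moved.
- **Disagreements:** The dip only reached about zero, without the clear forward pull of 0.1–0.4 N m that was described; the torque readings were noisy. Steady side forces of about 5–7 N showed at the wrist while gripping, because the grip was slightly off-centre. Both pixel checks of the knob height were a few pixels off the home prediction, on the lower side.

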